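# Set the stock tags on the tube board

### The job

Set the hinged stock tags: with a fingertip, push tags over on their hinges so that the tag in front of each full bin leans all the way back towards its bin (round disc showing on its upper face), and the tag in front of the bin that has run low, with only a couple of tubes left, leans all the way to the robot's side (straight bar showing). Tags that are already right may stay as they are. Only the tags are to be moved: leave the bins and everything else standing where they are.

Things in the scene. Friction and masses are not known exactly. Their poses are not given: they have to be found in the camera images.
- board: Fixed grey board 6 mm thick, 225 x 410 mm, origin under the middle of the tag row; x axis points from the robot's side to the bins, y along the row. Four hinge bases stand in a row at x = 0, 95 mm apart, in an order that changes. A tag's bin is the one straight behind its base, bin centre 125 mm along +x (give or take 5 mm).
- base_a: Fixed grey hinge base of one tag, 24 x 56 x 14 mm, on the board; origin at the centre of its underside, 6 mm above the bench. x axis points to the bins, y runs along the row. The hinge axis (along y) is 20 mm above this origin; end cheeks at y = +-26.5 mm reach 6 mm above the hinge axis.
- tag_a (a joint): Tag on base_a: aluminium leaf 46 mm wide, 3 thick, free edge 45 from hinge. Hinge angle: 0 = leans 50 deg from upright to robot side (edge 34 mm out, 29 above hinge; black bar on upper face), 0.873 upright, 1.746 = same to bin side (black round disc on upper face). Starts up to 0.2 short of a stop. Stiff hinge, 0.5 N at edge: stays put. A shut gripper, tips 18 mm above hinge, swept level over the hinge flips it.
- base_b: Fixed grey hinge base of one tag, 24 x 56 x 14 mm, on the board; origin at the centre of its underside, 6 mm above the bench. x axis points to the bins, y runs along the row. The hinge axis (along y) is 20 mm above this origin; end cheeks at y = +-26.5 mm reach 6 mm above the hinge axis.
- tag_b (a joint): Tag on base_b: aluminium leaf 46 mm wide, 3 thick, free edge 45 from hinge. Hinge angle: 0 = leans 50 deg from upright to robot side (edge 34 mm out, 29 above hinge; black bar on upper face), 0.873 upright, 1.746 = same to bin side (black round disc on upper face). Starts up to 0.2 short of a stop. Stiff hinge, 0.5 N at edge: stays put. A shut gripper, tips 18 mm above hinge, swept level over the hinge flips it.
- base_c: Fixed grey hinge base of one tag, 24 x 56 x 14 mm, on the board; origin at the centre of its underside, 6 mm above the bench. x axis points to the bins, y runs along the row. The hinge axis (along y) is 20 mm above this origin; end cheeks at y = +-26.5 mm reach 6 mm above the hinge axis.
- tag_c (a joint): Tag on base_c: aluminium leaf 46 mm wide, 3 thick, free edge 45 from hinge. Hinge angle: 0 = leans 50 deg from upright to robot side (edge 34 mm out, 29 above hinge; black bar on upper face), 0.873 upright, 1.746 = same to bin side (black round disc on upper face). Starts up to 0.2 short of a stop. Stiff hinge, 0.5 N at edge: stays put. A shut gripper, tips 18 mm above hinge, swept level over the hinge flips it.
- base_d: Fixed grey hinge base of one tag, 24 x 56 x 14 mm, on the board; origin at the centre of its underside, 6 mm above the bench. x axis points to the bins, y runs along the row. The hinge axis (along y) is 20 mm above this origin; end cheeks at y = +-26.5 mm reach 6 mm above the hinge axis.
- tag_d (a joint): Tag on base_d: aluminium leaf 46 mm wide, 3 thick, free edge 45 from hinge. Hinge angle: 0 = leans 50 deg from upright to robot side (edge 34 mm out, 29 above hinge; black bar on upper face), 0.873 upright, 1.746 = same to bin side (black round disc on upper face). Starts up to 0.2 short of a stop. Stiff hinge, 0.5 N at edge: stays put. A shut gripper, tips 18 mm above hinge, swept level over the hinge flips it.
- bin_full_1: Loose open blue plastic bin, 80 x 60 x 40 mm (x, y, z), walls 3 mm, 0.25 kg, standing on the board behind one of the tags (which one changes); origin at the centre of its underside, x axis pointing away from the robot's side. It is not to be moved. FULL: 12 upright capped tubes fill it, caps up to 54 mm above its underside.
- bin_full_2: Loose open blue plastic bin, 80 x 60 x 40 mm (x, y, z), walls 3 mm, 0.25 kg, standing on the board behind one of the tags (which one changes); origin at the centre of its underside, x axis pointing away from the robot's side. It is not to be moved. FULL: 12 upright capped tubes fill it, caps up to 54 mm above its underside.
- bin_full_3: Loose open blue plastic bin, 80 x 60 x 40 mm (x, y, z), walls 3 mm, 0.25 kg, standing on the board behind one of the tags (which one changes); origin at the centre of its underside, x axis pointing away from the robot's side. It is not to be moved. FULL: 12 upright capped tubes fill it, caps up to 54 mm above its underside.
- bin_low: Loose open blue plastic bin, 80 x 60 x 40 mm (x, y, z), walls 3 mm, 0.25 kg, standing on the board behind one of the tags (which one changes); origin at the centre of its underside, x axis pointing away from the robot's side. It is not to be moved. NOT full: only two tubes are left in it (caps 54 mm high).
- vial_1: Bystander, leave it in place: amber vial, diameter 18 mm, 42 mm high, standing on the board in the gap between two bins. Origin at the centre of its underside.
- vial_2: Bystander, leave it in place: amber vial like vial_1, in another gap between two bins. Origin at the centre of its underside.
- bottle_1: Bystander, leave it in place: white bottle, diameter 34 mm, 60 mm high, on the bench beside the board. Origin at the centre of its underside.
- bottle_2: Bystander, leave it in place: white bottle like bottle_1. Origin at the centre of its underside.
- tape: Bystander, leave it in place: roll of paper tape lying flat, diameter 72 mm, 18 mm high. Origin at the centre of its underside.
- pen: Bystander, leave it in place: marker pen lying flat on the bench before the board, 12 x 125 x 11 mm, long along its y. Origin at the centre of its underside.
- pcr_rack: Bystander, leave it in place: low yellow tube rack, 80 x 120 x 24 mm, on the bench to the left. Origin at the centre of its underside.

How it is judged:
At the end, for the whole second after the job is handed in: Each of the three tags in front of the full bins stands above 1.45 rad (within 0.3 rad of its bin-side stop), the one in front of the bin that has run low below 0.30 rad (within 0.3 rad of the robot-side stop), all at rest ((((y of base_a in the frame of bin_full_1 between -0.045 and 0.045 m or y of base_a in the frame of bin_full_2 between -0.045 and 0.045 m or y of base_a in the frame of bin_full_3 between -0.045 and 0.045 m) and value of joint tag_a above 1.45 rad) or (y of base_a in the frame of bin_low between -0.045 and 0.045 m and value of joint tag_a below 0.3 rad)) and velocity of joint tag_a between -0.05 and 0.05 rad/s and (((y of base_b in the frame of bin_full_1 between -0.045 and 0.045 m or y of base_b in the frame of bin_full_2 between -0.045 and 0.045 m or y of base_b in the frame of bin_full_3 between -0.045 and 0.045 m) and value of joint tag_b above 1.45 rad) or (y of base_b in the frame of bin_low between -0.045 and 0.045 m and value of joint tag_b below 0.3 rad)) and velocity of joint tag_b between -0.05 and 0.05 rad/s and (((y of base_c in the frame of bin_full_1 between -0.045 and 0.045 m or y of base_c in the frame of bin_full_2 between -0.045 and 0.045 m or y of base_c in the frame of bin_full_3 between -0.045 and 0.045 m) and value of joint tag_c above 1.45 rad) or (y of base_c in the frame of bin_low between -0.045 and 0.045 m and value of joint tag_c below 0.3 rad)) and velocity of joint tag_c between -0.05 and 0.05 rad/s and (((y of base_d in the frame of bin_full_1 between -0.045 and 0.045 m or y of base_d in the frame of bin_full_2 between -0.045 and 0.045 m or y of base_d in the frame of bin_full_3 between -0.045 and 0.045 m) and value of joint tag_d above 1.45 rad) or (y of base_d in the frame of bin_low between -0.045 and 0.045 m and value of joint tag_d below 0.3 rad)) and velocity of joint tag_d between -0.05 and 0.05 rad/s); the robot touches nothing.
It fails at once if a bin is lifted or shoved (more than 20 mm from its place) (distance of any of bin_full_1, bin_full_2, bin_full_3, bin_low from where it was at the start of the episode above 0.02 m).
It fails at once if a bystander is moved more than 30 mm or lifted (distance of any of vial_1, vial_2, bottle_1, bottle_2, tape, pen, pcr_rack from where it was at the start of the episode above 0.03 m).
It fails at once if a vial, bottle or bin is tipped over (more than 40 degrees) (angle between any of bin_full_1, bin_full_2, bin_full_3, bin_low, vial_1, vial_2, bottle_1, bottle_2's own z axis and vertical above 0.7 rad).
It also fails if it takes over 64 s, if anything falls off the work surface, if the arm or the gripper's body presses on something with over 40 N, if the wrist force passes 120 N, or if a joint passes its speed limit or range.

### The arm

A 6-joint arm with a two-finger parallel gripper is mounted at the origin on the work surface. World frame = base frame: x ahead of the robot, y to its left, z up, the work surface at z = 0. Lengths are in m, angles in rad, forces in N, time in s.
With the tool pointing down it reaches from about 0.35 to 0.975 m from the base axis. Payload 4.9 kg.
Tool frame: the origin (TCP) lies on the centre line of the jaws, within the pads' length; the fingertips stand 14 mm ahead of it and the grasp point (between the pads) lies 5 mm behind it (manip.nose_length is the distance from the TCP to the fingertips, in m); z points along the fingers, y is the line along which they close (so a half turn about z gives the same grasp; the last joint's range is limited). The gripper opens to 85 mm and grips with 20 to 120 N. Pads are 22 mm wide; open, the fingers measure 114 mm over their backs; the gripper's body (76 mm by 85 mm) begins 54 mm behind the grasp point. The pads swing forward as they close: fully open they stand 13 mm farther back than shut.
Start: joints at [-1.327, 0.053, 1.613, -0, 1.476, -0.119], TCP at [0.222, -0.584, 0.225] pointing down, gripper open.
Joint ranges: [-3.01, 3.01], [-1.01, 2.22], [0.06, 2.58], [-1.02, 4.17], [0.09, 2.62], [-3.14, 3.14]. Speed limits (rad/s): [2.57, 2.57, 3.14, 3.14, 3.14, 3.14].

### API

Orientations are given as a unit quaternion [w, x, y, z].
In Python, from plant import manip, imaging gives the robot as it stands.
- The arm moves only by the tool play_rows, never from a script. Its argument "commands" is a list of rows, each a list of 6 numbers: the shift along the tool's x, y, z in mm, then the turn, a rotation vector about the tool's x, y, z in degrees. A call has 1 to 5 rows; each row shifts and turns the commanded pose from where the row before left it, along the tool's axes as they then stand; what a row does not reach is not made up. A row lasts 1/12 s, in which the tool goes at most 41.7 mm and 7.16 degrees, less where a joint would pass 70% of its speed; a pose out of reach is approached as far as the arm can. A call is refused whole if a number of a shift passes 41.7 or a number of a turn 7.16, either way. A call with a gripper value outside its range is refused whole. "hand" is the finger opening in mm, from 0 to 85.4, set as the call begins (left out, the last holds). The fingers move at their own pace and stop on an object; the grip force is fixed at half the most. Time passes only in rows, so rows that do not move let the fingers close. It gives the time, the measured TCP pose, the force, the opening and the grip force at its end, in the units of the state.
- manip.state(): the state, without advancing time (a new reading comes with each control period).
- imaging.grab_frame(name): name is "scene" or "side" or "wrist"; returns a dict with "image" (400x640x3 uint8, red, green, blue), "fx", "fy", "cx", "cy" (pixels), "R" (3x3) and "t" (3): a world point X has camera coordinates R X + t; the wrist camera has in their place "mount" (4x4, takes a point from camera to tool coordinates, whose origin is the TCP and whose axes are the flange's). Camera axes: x right, y down, z forward; pixel columns grow to the right and rows downward; lengths in m; the calibration is good to about 2 mm. A picture is of the moment at which its call begins: read the wrist's pose just before it. There is no depth.
- manip.job_done(): hands the job in; it is judged then, once.
The state is a dict: "time": time; "joint_pos": joint angles; "joint_vel": joint speeds; "joint_efforts": joint torques, N m; "tool_pos": TCP position; "tool_rot": TCP orientation; "contact_force": force on the tool from outside, world axes, zero at the start; "ft_torque": the same for the moment, N m; "gripper_width": opening from 0.0 (shut) to 1.0 (fully open); "grasp_force": force on a finger pad.
Only numpy, scipy, OpenCV 4.12 (cv2) and the standard library are available. Lean on these libraries where they do the work, as an engineer would, in place of code of your own. Each camera call takes 0.05 s, during which the arm holds its last target. There are 200 camera calls.

## Working session

There is one attempt and no reset: what is moved stays moved. The work goes in short steps, Python scripts to look and compute and a tool call to move; the robot and the scene stay as the last step left them, time stands still between calls to the robot, and variables do not carry over. Pictures are saved under pics/ and viewed, at most 10 in all, crops included, and the job is handed in when it is done.

Besides the shell and the picture viewer there is one more tool, called after "Request:" as name(argument=value, ...), one argument or row to a line, values as JSON. play_rows: Moves the arm, as the interface text tells. Its arguments: {"type":"object","properties":{"commands":{"type":"array","items":{"type":"array","items":{"type":"number"}}},"hand":{"type":"number"}},"required":["commands"]}

```bash
mkdir -p pics; python3 - <<'E'
from plant import manip, imaging
import cv2,pickle
for n in ("scene","side"):
    f=imaging.grab_frame(n); pickle.dump(f,open(f"pics/{n}.pkl","wb"))
    cv2.imwrite(f"pics/{n}.png",f["image"][:,:,::-1])
    print(n,f["fx"],f["cx"],f["cy"],f["R"],f["t"])
s=manip.state();print(s["tool_pos"],s["tool_rot"],manip.nose_length)
E
```

```text
scene 384.3209334693253 323.5952141681383 199.4390229105856 [[ 0.23835384  0.97110546  0.01190055]
 [ 0.69069459 -0.16088836 -0.70502193]
 [-0.68273599  0.17626433 -0.70908565]] [-0.21905844 -0.34550682  1.35888859]
side 409.60213806811913 321.9142929777166 199.7004071226559 [[-0.90620359 -0.42283938  0.00138064]
 [-0.27363933  0.58395164 -0.76427874]
 [ 0.32236092 -0.69296994 -0.64488456]] [0.56887295 0.14280302 0.97769568]
[ 0.22165691 -0.58375086  0.22335924] [-9.44474759e-04  9.83592288e-01  1.80403195e-01 -7.36176767e-05] 0.014
```

View pics/scene.png

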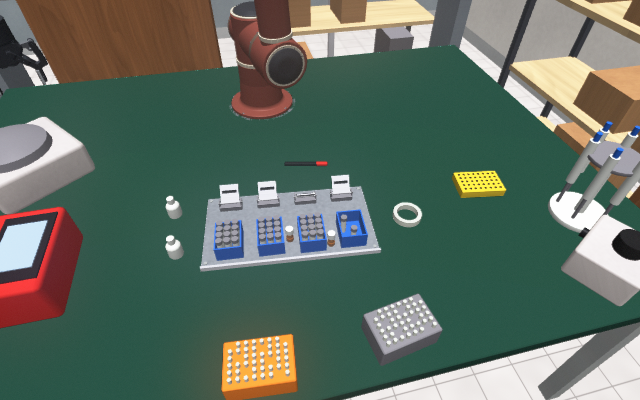

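View pics/side.png

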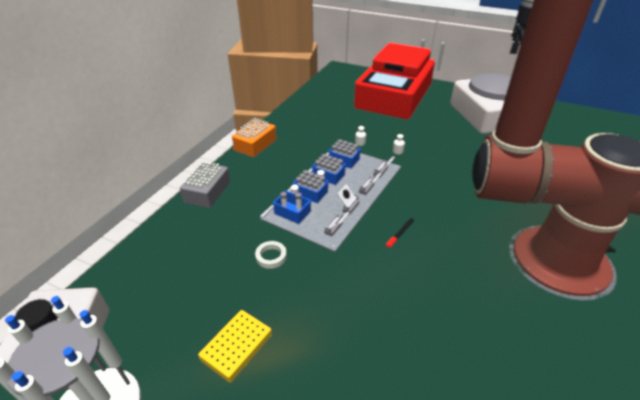

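The scene view, taken from the bin side, shows the low bin rightmost, at (351,228). Tags at (229,195), (267,192) and (341,185) show bars, and the third, at (305,197), leans towards its bin. I'll enlarge to confirm this and measure.

```bash
python3 - <<'E'
import cv2,pickle
f=pickle.load(open("pics/scene.pkl","rb"));im=f["image"][165:275,195:390,::-1]
cv2.imwrite("pics/s2.png",cv2.resize(im,None,fx=4,fy=4,interpolation=cv2.INTER_CUBIC))
E
cat > h.py <<'E'
import numpy as np,pickle
def ray(f,u,v,z):
    R,t=np.array(f["R"]),np.array(f["t"]);c=-R.T@t
    d=R.T@np.array([(u-f["cx"])/f["fx"],(v-f["cy"])/f["fy"],1])
    return c+d*(z-c[2])/d[2]
E
```

```text
(no output)
```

View pics/s2.png

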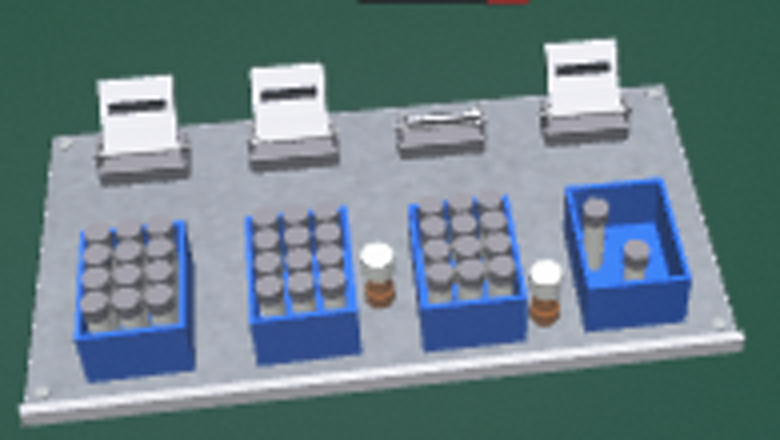

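The crop confirms it. Bars show on tags 1, 2 and 4, tag 3 is edge-on leaning to its bin, and bin 4 is low, with two tubes. So tags 1 and 2 need flipping to the bin side.

```bash
python3 - <<'E'
from h import *
f=pickle.load(open("pics/scene.pkl","rb"))
def p(u,v,z): return ray(f,195+u/4,165+v/4,z)
C=[p(*q,.006) for q in [(53,137),(664,86),(742,337),(22,406)]]
print(np.round(C,4)); print([round(float(np.linalg.norm(C[i]-C[(i+1)%4])),3) for i in range(4)])
H=[p(*q,.028) for q in [(141,152),(294,138),(441,122),(585,109)]]
print(np.round(H,4),[np.linalg.norm(H[i+1]-H[i]).round(4) for i in range(3)])
d=H[3]-H[0];print("row yaw deg",np.degrees(np.arctan2(-d[0],d[1])))
c=np.mean(H,0);y=d/np.linalg.norm(d);x=np.array([y[1],-y[0],0])
print("board edges x", [(q-c)@x for q in C], 'y',[(q-c)@y for q in C])
# low-tag free edge & tag1/2 edge at z=.026+.029
for q in [(136,78),(288,66),(581,41)]: e=p(*q,.055); print(e.round(4),(e-c)@x)
E
```

```text
[[ 0.4595 -0.1982  0.006 ]
 [ 0.5035  0.2069  0.006 ]
 [ 0.7181  0.1861  0.006 ]
 [ 0.6712 -0.222   0.006 ]]
[0.407, 0.216, 0.411, 0.213]
[[ 0.5088 -0.1414  0.028 ]
 [ 0.5183 -0.0462  0.028 ]
 [ 0.5253  0.0477  0.028 ]
 [ 0.5347  0.1413  0.028 ]] [np.float64(0.0957), np.float64(0.0942), np.float64(0.094)]
row yaw deg -5.220483043328433
board edges x [np.float64(-0.04395968957075105), np.float64(-0.03697800922924848), np.float64(0.17858281779522012), np.float64(0.1690682412878827)] y [np.float64(-0.20335688010786387), np.float64(0.20404362824831185), np.float64(0.20281815723263028), np.float64(-0.2077894525393209)]
[ 0.4695 -0.1375  0.055 ] -0.039530754748529094
[ 0.48   -0.0422  0.055 ] -0.03772409893262671
[0.4991 0.1473 0.055 ] -0.03594631291552331
```

Request:
play_rows(
  commands=[
    [0, 0, 0, 0, 0, 6.55],
    [0, 0, 0, 0, 0, 6.55],
    [0, 0, 0, 0, 0, 6.55],
    [0, 0, 0, 0, 0, 6.55],
    [0, 0, 0, 0, 0, 0],
  ],
  hand=0,
)

```text
time: 0.52
tool_pos: [0.2217, -0.5839, 0.2238]
tool_rot: [-0.001, 0.999, -0.048, -0.0]
contact_force: [-0.1, 0.4, 0.6]
gripper_width: 0.296
grasp_force: 0.0
```

Request:
play_rows(
  commands=[
    [11, -31, 0, 0, 0, 0],
    [11, -31, 0, 0, 0, 0],
    [11, -31, 0, 0, 0, 0],
    [11, -31, 0, 0, 0, 0],
    [11, -31, 0, 0, 0, 0],
  ],
)

```text
time: 0.93
tool_pos: [0.2914, -0.4336, 0.224]
tool_rot: [-0.0, 0.999, -0.046, -0.0]
contact_force: [0.9, 0.1, -0.2]
gripper_width: 0.002
grasp_force: 0.0
```

Request:
play_rows(
  commands=[
    [11, -31, 0, 0, 0, 0],
    [11, -31, 0, 0, 0, 0],
    [11, -31, 0, 0, 0, 0],
    [11, -31, 0, 0, 0, 0],
    [11, -31, 0, 0, 0, 0],
  ],
)

```text
time: 1.35
tool_pos: [0.3608, -0.2844, 0.2242]
tool_rot: [-0.0, 0.999, -0.046, -0.0]
contact_force: [0.9, -0.4, -0.7]
gripper_width: 0.003
grasp_force: 0.0
```

Request:
play_rows(
  commands=[
    [11, -31, 0, 0, 0, 0],
    [11, -31, 0, 0, 0, 0],
    [11, -31, 0, 0, 0, 0],
    [11, -31, 0, 0, 0, 0],
    [0, 0, 0, 0, 0, 0],
  ],
)

```text
time: 1.77
tool_pos: [0.4174, -0.1625, 0.2243]
tool_rot: [-0.001, 0.999, -0.043, 0.0]
contact_force: [0.3, -0.6, 0.3]
gripper_width: -0.004
grasp_force: 0.0
```

Request:
play_rows(
  commands=[
    [14, -30, 0, 0, 0, 0],
    [0, 0, 40, 0, 0, 0],
    [0, 0, 40, 0, 0, 0],
    [0, 0, 40, 0, 0, 0],
    [0, 0, 0, 0, 0, 0],
  ],
)

```text
time: 2.18
tool_pos: [0.4267, -0.1353, 0.0956]
tool_rot: [-0.003, 0.999, -0.046, -0.008]
contact_force: [-1.6, 0.3, -1.8]
gripper_width: 0.0
grasp_force: 0.0
```

Request:
play_rows(
  commands=[
    [0, 0, 24, 0, 0, 0],
    [0, 0, 22, 0, 0, 0],
    [0, 0, 0, 0, 0, 0],
  ],
)

```text
time: 2.43
tool_pos: [0.4305, -0.1376, 0.0561]
tool_rot: [-0.001, 0.999, -0.047, -0.003]
contact_force: [-0.0, 0.5, -0.8]
gripper_width: 0.001
grasp_force: 0.0
```

```bash
python3 - <<'E'
from plant import manip, imaging
import cv2,pickle
print(manip.state()["tool_pos"])
f=imaging.grab_frame("scene")
cv2.imwrite("pics/s3.png",cv2.resize(f["image"][120:275,195:390,::-1],None,fx=3.8,fy=3.8,interpolation=cv2.INTER_CUBIC))
E
```

```text
[ 0.43053945 -0.13757049  0.05607671]
```

View pics/s3.png

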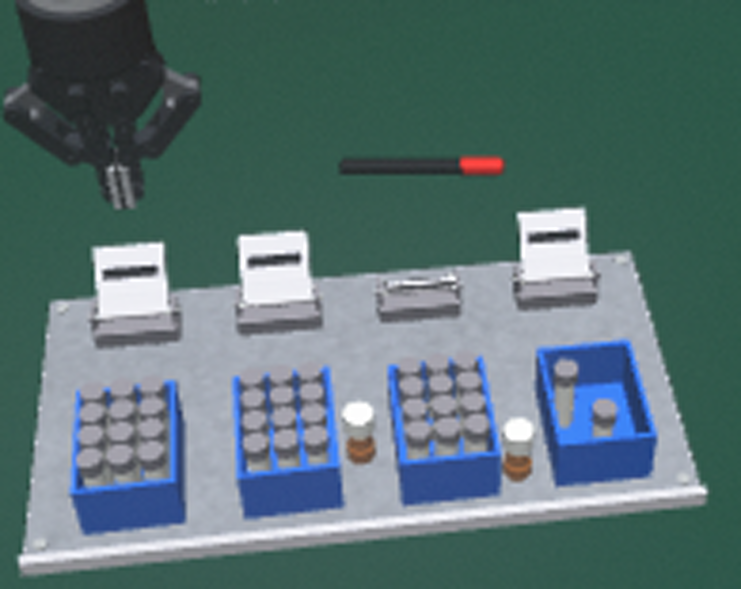

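The shut fingertips are at (122,205), lined up behind tag 1. I'll sweep it slowly.

Request:
play_rows(
  commands=[
    [15, 0, -2, 0, 0, 0],
    [12, 0, 0, 0, 0, 0],
    [12, 0, 0, 0, 0, 0],
    [11, 0, 0, 0, 0, 0],
    [10, 0, 0, 0, 0, 0],
  ],
)

```text
time: 2.9
tool_pos: [0.4951, -0.1451, 0.0639]
tool_rot: [0.001, 0.999, -0.047, 0.002]
contact_force: [0.1, -0.4, -0.6]
gripper_width: 0.001
grasp_force: 0.0
```

Request:
play_rows(
  commands=[
    [9, 0, 0, 0, 0, 0],
    [8, 0, 0, 0, 0, 0],
    [5, 0, 0, 0, 0, 0],
    [4, 0, 0, 0, 0, 0],
    [0, 0, 0, 0, 0, 0],
  ],
)

```text
time: 3.32
tool_pos: [0.519, -0.1464, 0.0607]
tool_rot: [0.0, 0.999, -0.047, 0.0]
contact_force: [0.7, -0.6, -0.2]
gripper_width: 0.001
grasp_force: 0.0
```

Request:
play_rows(
  commands=[
    [3, 0, 3, 0, 0, 0],
    [3, 0, 0, 0, 0, 0],
    [0, 0, 0, 0, 0, 0],
  ],
)

```text
time: 3.57
tool_pos: [0.5244, -0.1468, 0.0571]
tool_rot: [-0.0, 0.999, -0.047, -0.0]
contact_force: [0.2, -0.3, -0.3]
gripper_width: 0.0
grasp_force: 0.0
```

```bash
python3 - <<'E'
from plant import manip, imaging
import cv2
print(manip.state()["tool_pos"],manip.state()["contact_force"])
a=[cv2.resize(imaging.grab_frame(n)["image"][s][:,:,::-1],(400,300),interpolation=cv2.INTER_CUBIC) for n,s in (("scene",(slice(150,240),slice(195,315))),("side",(slice(120,225),slice(290,430))))]
cv2.imwrite("pics/s4.png",cv2.hconcat(a))
E
```

```text
[ 0.52435565 -0.14681554  0.05711484] [ 0.20130873 -0.33936669 -0.26977404]
```

View pics/s4.png

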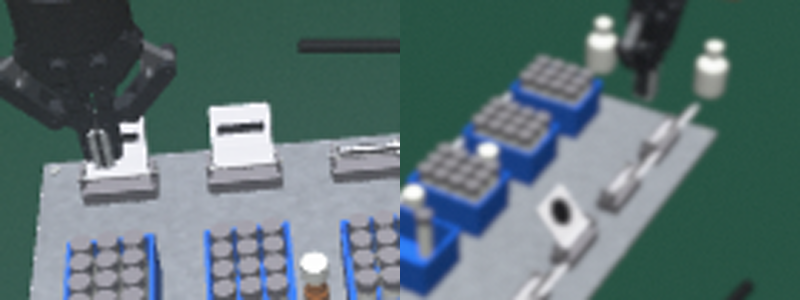

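The finger rose during the fast start and passed over tag 1, whose bar is still showing. I'll lift, go back, settle lower and sweep more slowly.

Request:
play_rows(
  commands=[
    [0, 0, -25, 0, 0, 0],
    [0, 0, -25, 0, 0, 0],
    [-25, 0, 0, 0, 0, 0],
    [-35, 0, 0, 0, 0, 0],
    [-30, 0, 0, 0, 0, 0],
  ],
)

```text
time: 4.08
tool_pos: [0.4338, -0.1383, 0.108]
tool_rot: [0.0, 0.999, -0.047, 0.0]
contact_force: [-0.7, -1.0, 0.4]
gripper_width: -0.0
grasp_force: 0.0
```

Request:
play_rows(
  commands=[
    [-6, -5, 0, 0, 0, 0],
    [0, 0, 18, 0, 0, 0],
    [0, 0, 18, 0, 0, 0],
    [0, 0, 16, 0, 0, 0],
    [0, 0, 0, 0, 0, 0],
  ],
)

```text
time: 4.5
tool_pos: [0.4271, -0.1316, 0.0523]
tool_rot: [-0.001, 0.999, -0.047, -0.003]
contact_force: [-1.0, 0.8, -0.2]
gripper_width: -0.002
grasp_force: 0.0
```

Request:
play_rows(
  commands=[
    [0, 0, 0, 0, 0, 0],
    [0, 0, 0, 0, 0, 0],
    [0, 0, 0, 0, 0, 0],
    [0, 0, 0, 0, 0, 0],
  ],
)

```text
time: 4.83
tool_pos: [0.4303, -0.1333, 0.0568]
tool_rot: [0.0, 0.999, -0.047, 0.001]
contact_force: [-0.0, 0.3, -0.5]
gripper_width: 0.002
grasp_force: 0.0
```

Request:
play_rows(
  commands=[
    [3, 0, 3, 0, 0, 0],
    [6, 0, 0, 0, 0, 0],
    [6, 0, 0, 0, 0, 0],
    [6, 0, 0, 0, 0, 0],
    [6, 0, 0, 0, 0, 0],
  ],
)

```text
time: 5.25
tool_pos: [0.4571, -0.1355, 0.0526]
tool_rot: [0.0, 0.999, -0.047, 0.0]
contact_force: [0.6, -0.3, -0.2]
gripper_width: -0.004
grasp_force: 0.0
```

Request:
play_rows(
  commands=[
    [6, 0, 0, 0, 0, 0],
    [6, 0, 0, 0, 0, 0],
    [6, 0, 0, 0, 0, 0],
    [6, 0, 0, 0, 0, 0],
    [6, 0, 0, 0, 0, 0],
  ],
)

```text
time: 5.67
tool_pos: [0.4918, -0.1403, 0.0606]
tool_rot: [0.002, 0.999, -0.047, 0.005]
contact_force: [1.2, -0.7, 1.6]
gripper_width: -0.002
grasp_force: 0.3
```

Request:
play_rows(
  commands=[
    [6, 0, 0, 0, 0, 0],
    [6, 0, 0, 0, 0, 0],
    [6, 0, 0, 0, 0, 0],
    [6, 0, 0, 0, 0, 0],
    [4, 0, 0, 0, 0, 0],
  ],
)

```text
time: 6.08
tool_pos: [0.5139, -0.1406, 0.0514]
tool_rot: [-0.0, 0.999, -0.047, -0.001]
contact_force: [-0.7, -1.1, 1.0]
gripper_width: 0.001
grasp_force: 0.2
```

```bash
cat > look.py <<'E'
from plant import manip, imaging
import cv2,sys
print(manip.state()["tool_pos"],manip.state()["contact_force"])
a=[cv2.resize(imaging.grab_frame(n)["image"][s][:,:,::-1],(400,300),interpolation=cv2.INTER_CUBIC) for n,s in (("scene",(slice(150,240),slice(195,315))),("side",(slice(120,225),slice(290,430))))]
cv2.imwrite(sys.argv[1],cv2.hconcat(a))
E
python3 look.py pics/s5.png
```

```text
[ 0.51389172 -0.14063354  0.05141816] [-0.73633957 -1.05187493  1.04215481]
```

View pics/s5.png

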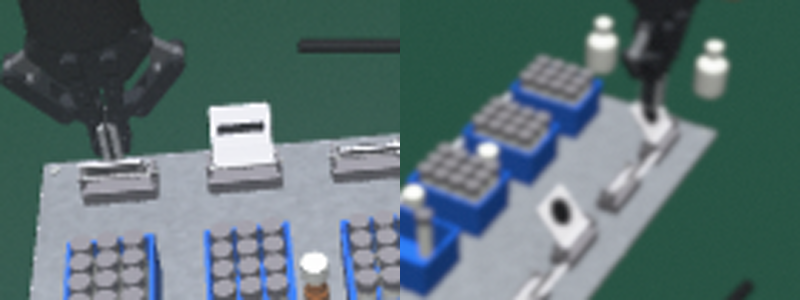

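Tag 1 now leans to its bin, with the disc visible at (652,118) in the side crop. I'll push a little further, then go on to tag 2.

Request:
play_rows(
  commands=[
    [4, 0, 0, 0, 0, 0],
    [2, 0, 0, 0, 0, 0],
    [0, 0, 0, 0, 0, 0],
    [0, 0, 0, 0, 0, 0],
    [-15, 0, 0, 0, 0, 0],
  ],
)

```text
time: 6.6
tool_pos: [0.5067, -0.1406, 0.0534]
tool_rot: [0.0, 0.999, -0.047, 0.001]
contact_force: [-0.5, 0.4, 0.4]
gripper_width: 0.002
grasp_force: 0.0
```

Request:
play_rows(
  commands=[
    [0, 0, -25, 0, 0, 0],
    [0, 0, -25, 0, 0, 0],
    [-25, -31, 0, 0, 0, 0],
    [-25, -31, 0, 0, 0, 0],
    [-23, -31, 0, 0, 0, 0],
  ],
)

```text
time: 7.02
tool_pos: [0.4405, -0.04, 0.1032]
tool_rot: [0.0, 0.999, -0.048, 0.001]
contact_force: [-0.3, 1.0, 0.2]
gripper_width: 0.001
grasp_force: 0.0
```

Request:
play_rows(
  commands=[
    [0, 0, 0, 0, 0, 0],
    [0, 0, 17, 0, 0, 0],
    [0, 0, 17, 0, 0, 0],
    [0, 0, 14, 0, 0, 0],
    [0, 0, 0, 0, 0, 0],
  ],
)

```text
time: 7.43
tool_pos: [0.4387, -0.04, 0.0516]
tool_rot: [-0.001, 0.999, -0.047, -0.003]
contact_force: [-0.6, -0.9, -0.4]
gripper_width: 0.0
grasp_force: 0.0
```

Request:
play_rows(
  commands=[
    [0, 0, 0, 0, 0, 0],
    [0, 0, 0, 0, 0, 0],
    [0, 0, 0, 0, 0, 0],
    [0, 0, 0, 0, 0, 0],
  ],
)

```text
time: 7.77
tool_pos: [0.442, -0.0409, 0.0557]
tool_rot: [0.0, 0.999, -0.047, 0.001]
contact_force: [0.2, 0.2, -0.9]
gripper_width: 0.002
grasp_force: 0.0
```

Request:
play_rows(
  commands=[
    [3, 0, 2, 0, 0, 0],
    [6, 0, 0, 0, 0, 0],
    [6, 0, 0, 0, 0, 0],
    [6, 0, 0, 0, 0, 0],
    [6, 0, 0, 0, 0, 0],
  ],
)

```text
time: 8.18
tool_pos: [0.4689, -0.0432, 0.0526]
tool_rot: [0.0, 0.999, -0.047, 0.0]
contact_force: [0.8, -0.9, 0.8]
gripper_width: 0.001
grasp_force: 0.0
```

Request:
play_rows(
  commands=[
    [6, 0, 0, 0, 0, 0],
    [6, 0, 0, 0, 0, 0],
    [6, 0, 0, 0, 0, 0],
    [6, 0, 0, 0, 0, 0],
    [6, 0, 0, 0, 0, 0],
  ],
)

```text
time: 8.6
tool_pos: [0.5065, -0.0473, 0.0628]
tool_rot: [0.001, 0.999, -0.047, 0.008]
contact_force: [1.8, 2.0, 25.6]
gripper_width: -0.001
grasp_force: 13.0
```

Request:
play_rows(
  commands=[
    [6, 0, 0, 0, 0, 0],
    [6, 0, 0, 0, 0, 0],
    [6, 0, 0, 0, 0, 0],
    [6, 0, 0, 0, 0, 0],
    [4, 0, 0, 0, 0, 0],
  ],
)

```text
time: 9.02
tool_pos: [0.5259, -0.0486, 0.052]
tool_rot: [-0.0, 0.999, -0.047, -0.001]
contact_force: [-0.6, -0.2, -0.1]
gripper_width: -0.0
grasp_force: 0.2
```

Request:
play_rows(
  commands=[
    [4, 0, 0, 0, 0, 0],
    [2, 0, 0, 0, 0, 0],
    [0, 0, 0, 0, 0, 0],
    [0, 0, 0, 0, 0, 0],
    [-15, 0, 0, 0, 0, 0],
  ],
)

```text
time: 9.43
tool_pos: [0.5182, -0.0481, 0.0529]
tool_rot: [0.0, 0.999, -0.047, 0.001]
contact_force: [0.2, -0.5, -0.6]
gripper_width: -0.004
grasp_force: 0.0
```

Request:
play_rows(
  commands=[
    [0, 0, -25, 0, 0, 0],
    [0, 0, -30, 0, 0, 0],
    [-40, 0, 0, 0, 0, 0],
    [-40, 0, 0, 0, 0, 0],
    [0, 0, 0, 0, 0, 0],
  ],
)

```text
time: 9.85
tool_pos: [0.4293, -0.0384, 0.1041]
tool_rot: [-0.001, 0.999, -0.047, -0.004]
contact_force: [-0.2, 0.6, -1.5]
gripper_width: 0.003
grasp_force: 0.0
```

Request:
play_rows(
  commands=[
    [0, 0, -30, 0, 0, 0],
    [0, 0, -30, 0, 0, 0],
    [0, 0, 0, 0, 0, 0],
    [0, 0, 0, 0, 0, 0],
  ],
)

```text
time: 10.18
tool_pos: [0.4382, -0.0405, 0.1698]
tool_rot: [0.001, 0.999, -0.047, 0.002]
contact_force: [0.2, 0.3, 0.6]
gripper_width: -0.003
grasp_force: 0.0
```

```bash
sed -i 's/slice(150,240),slice(195,315)/slice(150,285),slice(200,380)/;s/slice(120,225),slice(290,430)/slice(135,240),slice(265,405)/' look.py; python3 look.py pics/s6.png
```

```text
[ 0.43824306 -0.04049201  0.16981547] [0.17035704 0.29663773 0.60402731]
```

View pics/s6.png

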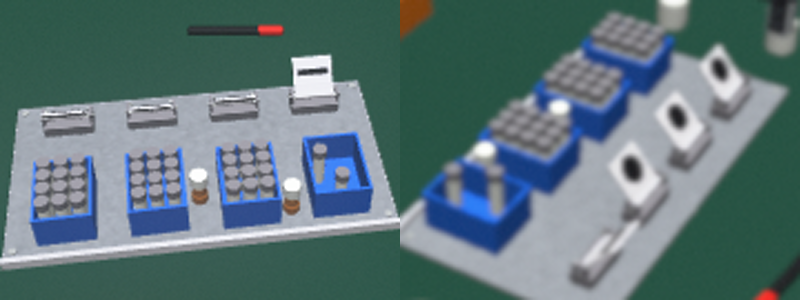

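All three tags in front of full bins now show discs, at (722,65), (678,118) and (632,170) in the side crop. The low bin's tag still shows its bar, and the bins and vials haven't moved.

```bash
python3 -c "
from plant import manip
print(manip.job_done())"
```

```text
the job is handed in; nothing more can be done
None
```

The job is handed in: in the last pictures the three tags in front of the full bins lean back to their bins (discs showing) and the low bin's tag leans to the robot's side (bar showing); I flipped two tags, one on a second try, but the judge's verdict was not returned.

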